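# Rack the notched gel plate

### The arm

A 6-joint arm with a two-finger parallel gripper is mounted at the origin on the work surface. World frame = base frame: x ahead of the robot, y to its left, z up, the work surface at z = 0. Lengths are in m, angles in rad, forces in N, time in s.
With the tool pointing down it reaches from about 0.425 to 0.95 m from the base axis. Payload 3.5 kg.
Tool frame: the origin (TCP) lies at the very end of the fingers, on their centre line; the grasp point (between the pads) lies env.hold_point_z behind it (env.hold_point_z is the distance from the TCP to the grasp point, in m); z points along the fingers, y is the direction in which the jaws open and shut (so a half turn about z gives the same grasp; the last joint's range is limited). The gripper opens to 85 mm and grips with 20 to 120 N. Pads are 22 mm wide; open, the fingers measure 114 mm over their backs; the gripper's body (76 mm by 85 mm) begins 54 mm behind the grasp point. The pads swing forward as they close: fully open they stand 13 mm farther back than shut.
Start: joints at [-1.395, 0.286, 1.577, -0, 1.279, -0.15], TCP at [0.216, -0.639, 0.231] pointing down, gripper open.
Joint ranges: [-2.77, 2.77], [-0.9, 2.22], [0.21, 2.48], [-1.53, 4.67], [0.24, 2.81], [-2.84, 2.84]. Speed limits (rad/s): [2.79, 2.79, 3.14, 3.14, 3.14, 3.14].

### API

Orientations are given as a unit quaternion [x, y, z, w].
In Python, from cell import telemetry, viewer, sign_off, models, env gives the robot as it stands. The module is installed in compiled form; this text tells all that it offers.
- The arm moves only by the tool arm_command, never from a script. Its argument "steps" is a list of rows, each a list of 5 numbers: the shift along the world's x, y, z in mm, then the turn about the world's z in rad, then the opening, from 0 (shut) to 1 (fully open). A call has 1 to 20 rows; each row shifts and turns the pose as measured when the row begins; what a row does not reach is not made up. A row lasts 1/10 s, in which the tool goes at most 50 mm and 8.59 degrees, less where a joint would pass 70% of its speed; a pose out of reach is approached as far as the arm can. A call is refused whole if a number of a shift passes 50 or a number of a turn 0.15, either way. A call with a gripper value outside its range is refused whole. The fingers move at their own pace and stop on an object; "squeeze" is the grip in N (left out, the last holds). Time passes only in rows, so rows that do not move let the fingers close. It gives the time, the measured TCP pose, the force and the opening at its end, in the units of the state.
- telemetry.get_obs(): the state, without advancing time (a new reading comes with each control period).
- viewer.get_image(name): name is "scene" or "top" or "wrist"; returns a dict with "img" (420x560x3 uint8, red, green, blue), "vfov" (degrees; the focal length in pixels is half the picture's height over the tangent of half this angle, whatever the lens; pixels are square), "cx", "cy" (the principal point, pixels), "R" (3x3) and "t" (3): a world point X has camera coordinates R X + t; the wrist camera has in their place "tool_from_camera" (4x4, takes a point from camera to tool coordinates, whose origin is the TCP and whose axes are the flange's). Camera axes: x right, y down, z forward; pixel columns grow to the right and rows downward; lengths in m; the calibration is good to about 2 mm. A picture is of the moment at which its call begins: read the wrist's pose just before it. There is no depth.
- sign_off(): hands the job in, once; it reports no verdict.
Trained networks look in the newest picture that a camera, given by its name, has taken for a name from the list of things; names that differ only in an ending like _2 or _b are one class to them, and where a whole thing is asked for, a point or a joint stands for the part that bears it (a point fixed in the world has none). Each returns a list of dicts, best first, with "score" (0 to 1); they miss things now and then, are a little off and sometimes report something else, mostly with a low value. They report only what shows in the picture. A call takes as long as a camera call. They do not tell look-alikes from the thing itself.
- models.cut_out(camera, label): "mask" (420x560 bool, what is visible of it) and "extent" ([left, top, right, bottom] in pixels, round what is visible of it).
The state is a dict: "time_s": time; "qpos": joint angles; "dq": joint speeds; "effort": joint torques, N m; "tcp_pos": TCP position; "tcp_rot": TCP orientation; "wrist_force": force on the tool from outside, world axes, zero at the start; "wrist_torque": the same for the moment, N m; "finger_gap": finger opening in m.
Only numpy, scipy, OpenCV 4.12 (cv2) and the standard library are available. Lean on these libraries where they do the work, as an engineer would, in place of code of your own. Each camera call takes 0.05 s, during which the arm holds its last target. There are 200 camera calls.

### The job

Three ceramic gel plates stand in the low grey stand; take the one with the notch in its top edge and lower it into the one empty slot of the drying rack (the one with a panel at each end), fully home, notch up, standing upright like the others. Do not let it drop in from above the rack's dividers, and leave the two plates already in the rack standing in their slots.

Things in the scene. Friction and masses are not known exactly. Their poses are not given: they have to be found in the camera images.
- notched_plate: White ceramic plate, 50 wide (y) x 6 thick (x) x 110 mm tall (z), 0.1 kg; notch 26 wide, 18 mm deep, amid its top edge. Origin: centre of bottom edge, z up. Stands in one of the 3 slots (36 mm apart, floor 8 mm over the bench) of a fixed grey stand without end panels; the other two hold plain plates of that size. Dividers end 50 mm over the bench: above that its side edges can be gripped.
- slot_pad: Black rubber strip 9 x 60 x 1 mm (not felt) in the rack's empty slot. Origin: centre of slot floor, 8 mm over the bench, where the plate's bottom edge goes; x across the slot, y along it, z up. Slot: 44 mm long, ends open, 10 mm wide for the lowest 22 mm, flaring over the next 20 mm to a 28 mm mouth at the divider tops (50 mm over the bench). A seated plate may lean 10 degrees.
- racked_a: One of the two plain white ceramic plates in the rack's other slots, loose, 50 x 6 x 110 mm, no notch. Origin: centre of bottom edge; x through its thickness, z up. The grey rack is fixed, on the robot's left or right: 3 slots 36 mm apart in a row along x, and at each end a panel 56 mm wide, 80 mm tall, its inner face 31 mm from the middle of the nearest slot.
- racked_b: The other plain white ceramic plate in the rack: same size and origin.
Things that resemble listed ones, but are neither listed nor needed, are in the scene too. Leave any turquoise look-alike of the racked_b alone.

How it is judged:
By the outcome, as a careful person would: the job done as asked, in the order asked, and still so for the second after the job is handed in, with the robot touching nothing.
It also fails if it takes over 51 s, if anything falls off the work surface, if the arm or the gripper's body presses on something with over 40 N, if the wrist force passes 120 N, or if a joint passes its speed limit or range.

## Working session

There is one attempt and no reset: what is moved stays moved. The work goes in short steps, Python scripts to look and compute and a tool call to move; the robot and the scene stay as the last step left them, time stands still between calls to the robot, and variables do not carry over. Pictures are saved under pics/ and viewed, about 8 in all and at most 12, crops included, and the job is handed in when it is done.

Besides the shell and the picture viewer there is one more tool, called after "Request:" as name([rows], argument=value, ...), one row to a line, values as JSON. arm_command: Moves the arm, as the interface text tells. Its arguments: {"type":"object","properties":{"steps":{"type":"array","items":{"type":"array","items":{"type":"number"}}},"squeeze":{"type":"number"}},"required":["steps"]}

```bash
mkdir -p pics
python3 - <<'E'
from cell import telemetry, viewer, models, env
import cv2,numpy as np
print(telemetry.get_obs(), env.hold_point_z)
for c in ["scene","top"]:
    d=viewer.get_image(c); cv2.imwrite(f"pics/{c}0.png",d["img"][:,:,::-1])
    print(c,d["vfov"],d["cx"],d["cy"],d["R"],d["t"])
    for l in ["notched_plate","slot_pad","racked_a"]:
        for r in models.cut_out(c,l): print(l,round(r["score"],2),r["extent"])
E
```

```text
{'time_s': 0.0, 'qpos': array([-1.39500876e+00,  2.87188293e-01,  1.57822421e+00, -2.80233364e-05,
        1.27858843e+00, -1.50017646e-01]), 'dq': array([-5.70815542e-05,  2.89736145e-05,  1.05192840e-03, -4.74632145e-04,
        5.80144948e-04, -1.03761035e-03]), 'effort': array([-5.65456285e-04, -4.05981731e+01, -2.92626411e+01, -8.85117583e-05,
        5.82960929e-03,  9.15790324e-07]), 'tcp_pos': array([ 0.21593927, -0.63881423,  0.22990653]), 'tcp_rot': array([ 9.86759315e-01,  1.62186944e-01, -2.89266150e-05, -1.20386845e-03]), 'wrist_force': array([ 0.71275225, -0.06531254, -0.00537888]), 'wrist_torque': array([-0.00074301,  0.05148108, -0.0306981 ]), 'finger_gap': 0.08541274246607435} 0.0187
scene 45.723319302845276 274.4481739637169 214.3353262224166 [[-0.44635176  0.89480811  0.00941019]
 [ 0.68657171  0.34918501 -0.63772182]
 [-0.57392455 -0.27818749 -0.77020928]] [ 0.29804592 -0.39206371  1.25583544]
notched_plate 0.68 [426.1, 169.9, 459.2, 222.6]
racked_a 0.81 [120.9, 121.5, 141.6, 178.3]
racked_a 0.74 [91.2, 158.1, 130.8, 210.9]
racked_a 0.72 [211.8, 158.2, 241.9, 200.9]
racked_a 0.71 [156.1, 131.4, 192.5, 188.4]
racked_a 0.7 [187.3, 112.9, 212.5, 158.3]
top 51.51192403719222 282.38151175801056 216.00068191427022 [[-0.02322829 -0.99960187 -0.01601704]
 [-0.99616706  0.02449399 -0.08397162]
 [ 0.08433051  0.01400513 -0.99633941]] [-0.02534911  0.58813563  0.80065231]
notched_plate 0.89 [115.7, 275.8, 163.0, 289.3]
slot_pad 0.45 [370.4, 223.1, 398.2, 230.7]
racked_a 0.93 [375.2, 197.3, 413.2, 210.1]
racked_a 0.8 [411.1, 129.4, 446.0, 165.7]
racked_a 0.72 [322.4, 202.4, 350.5, 218.4]
racked_a 0.69 [430.3, 185.1, 467.3, 217.9]
racked_a 0.45 [371.2, 243.3, 413.3, 244.4]
```

View pics/scene0.png

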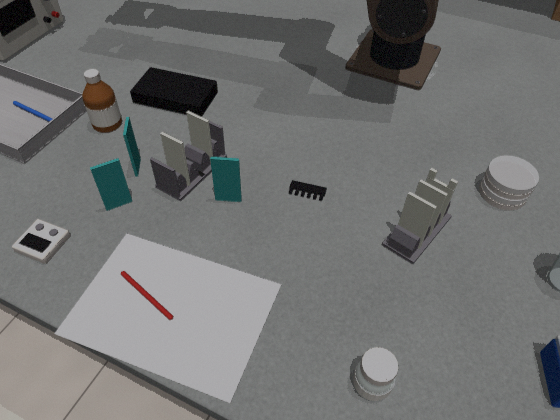

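View pics/top0.png

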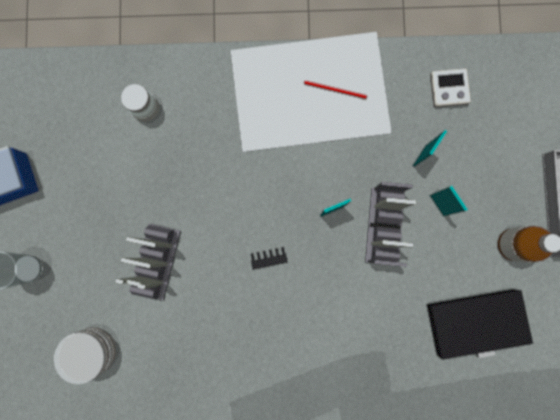

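Run:
```python
import cv2,numpy as np
a=cv2.imread("pics/top0.png");b=cv2.imread("pics/scene0.png")
f=lambda i,x,y:cv2.resize(i[y:y+100,x:x+130],None,fx=3,fy=3,interpolation=cv2.INTER_CUBIC)
cv2.imwrite("pics/c1.png",np.vstack([np.hstack([f(a,90,212),f(a,310,175)]),np.hstack([f(b,370,160),f(b,130,105)])]))
```

```text
(no output)
```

View pics/c1.png

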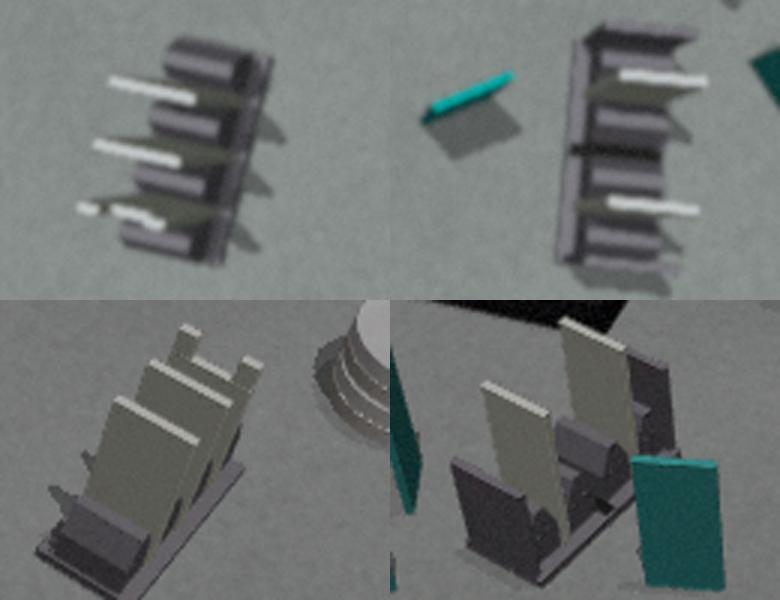

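```bash
cat > h.py <<'E'
import numpy as np
from cell import telemetry, viewer, models, env
from scipy.spatial.transform import Rotation as Ro
def cam(d,obs=None):
    f=d["img"].shape[0]/2/np.tan(np.radians(d["vfov"])/2)
    if "R" in d: R,t=np.array(d["R"]),np.array(d["t"])
    else:
        T=np.eye(4); T[:3,:3]=Ro.from_quat(obs["tcp_rot"]).as_matrix(); T[:3,3]=obs["tcp_pos"]
        M=np.linalg.inv(T@np.array(d["tool_from_camera"])); R,t=M[:3,:3],M[:3,3]
    return f,d["cx"],d["cy"],R,t
def back(c,u,v,z):
    f,cx,cy,R,t=c; C=-R.T@t; r=R.T@np.array([(u-cx)/f,(v-cy)/f,1]); return C+r*(z-C[2])/r[2]
def proj(c,X):
    f,cx,cy,R,t=c; p=R@np.array(X)+t; return np.array([cx+f*p[0]/p[2],cy+f*p[1]/p[2]])
def line(c,p,q,z):
    A,B=back(c,*p,z),back(c,*q,z); d=A-B; print("mid",((A+B)/2*1e3).round(1),"len",round(np.linalg.norm(d)*1e3,1),"ang",round(np.degrees(np.arctan2(d[1],d[0])),1))
E
python3 - <<'E'
from h import *
c=cam(viewer.get_image("top"))
line(c,(116.3,281),(144.3,287),.118)
line(c,(122,249+11.5),(150,265.5),.118)
line(c,(386.7,200),(415.7,202),.118)
line(c,(382.7,242.5),(412.7,245),.118)
line(c,(370.5,224.5),(398,226.5),.009)
E
```

```text
mid [471.9 215.5 118. ] len 48.3 ang 76.9
mid [506.5 206.2 118. ] len 48.1 ang 78.7
mid [ 599.8 -240.6  118. ] len 48.5 ang 84.6
mid [ 528.4 -231.5  118. ] len 49.8 ang 83.9
mid [ 565.6 -234.4    9. ] len 52.7 ang 84.4
```

Request:
arm_command([
  [30,36,8,-0.043,1],
  [30,36,8,-0.043,1],
  [30,36,8,-0.043,1],
  [30,36,8,-0.043,1],
  [30,36,8,-0.043,1],
  [30,36,0,-0.043,1],
  [30,36,0,-0.043,1],
  [30,36,0,-0.043,1],
  [30,36,0,-0.043,1],
  [30,36,0,-0.043,1],
  [0,0,0,0,1],
])

```text
time_s: 1.55
tcp_pos: [0.5231, -0.2652, 0.2743]
tcp_rot: [0.998, -0.064, 0.003, 0.001]
wrist_force: [0.6, -0.4, 0.7]
finger_gap: 0.0853
```

Run:
```python
from h import *
import cv2
o=telemetry.get_obs(); d=viewer.get_image("wrist"); print(o["tcp_pos"],o["tcp_rot"],o["wrist_force"]); print(np.array(d["tool_from_camera"]).round(3))
cv2.imwrite("pics/w1.png",d["img"][:,:,::-1])
for l in ["slot_pad","racked_a"]:
    for r in models.cut_out("wrist",l): print(l,round(r["score"],2),r["extent"])
```

```text
[ 0.52312393 -0.26521085  0.27434633] [ 0.99793504 -0.06414104  0.00307114  0.00146959] [ 0.586662   -0.4338292   0.65910671]
[[-0.001 -0.951 -0.31   0.08 ]
 [ 1.    -0.001 -0.001 -0.001]
 [ 0.    -0.31   0.951 -0.142]
 [ 0.     0.     0.     1.   ]]
slot_pad 0.75 [232.3, 146.5, 279.6, 152.5]
racked_a 0.98 [288.7, 0.5, 315.2, 44.3]
racked_a 0.84 [319.8, 80.2, 364.7, 123.8]
racked_a 0.82 [221.6, 175.9, 272.4, 198.6]
racked_a 0.72 [218.0, 120.2, 273.6, 123.4]
racked_a 0.64 [118.3, 122.5, 192.2, 155.1]
```

View pics/w1.png

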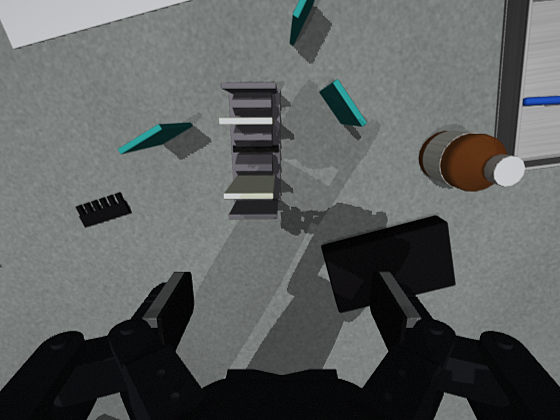

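Run:
```python
from h import *
import cv2
o=telemetry.get_obs(); d=viewer.get_image("wrist"); c=cam(d,o)
np.save("pics/w1.npy",np.array(0))
line(c,(219,121),(272.5,121),.118)
line(c,(223,196.5),(273,195.5),.118)
line(c,(232.3,149),(279.6,149),.009)
i=d["img"][70:230,200:300,::-1]
cv2.imwrite("pics/c2.png",cv2.resize(i,None,fx=3.7,fy=3.7,interpolation=cv2.INTER_CUBIC))
```

```text
mid [ 598.6 -246.3  118. ] len 49.6 ang 82.3
mid [ 527.6 -236.4  118. ] len 49.9 ang 83.4
mid [ 562.2 -241.8    9. ] len 61.5 ang 82.3
```

View pics/c2.png

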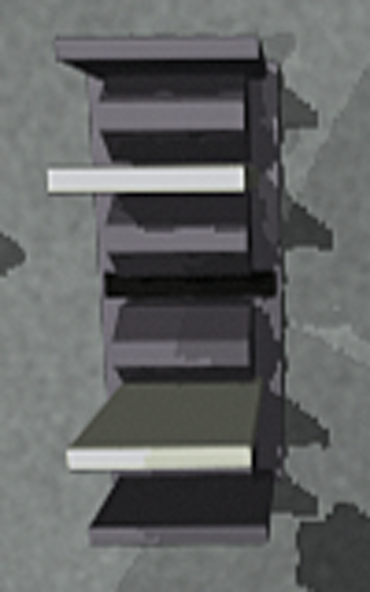

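Run:
```python
from h import *
o=telemetry.get_obs(); d=viewer.get_image("wrist"); c=cam(d,o); print(o["tcp_pos"],o["tcp_rot"])
line(c,(213,118.6),(266.2,118.6),.118)
line(c,(218.4,194.3),(268.1,193.7),.118)
line(c,(227.8,146.8),(274.9,147.2),.009)
for l in ["slot_pad","racked_a"]:
    for r in models.cut_out("wrist",l)[:5]: print(l,round(r["score"],2),r["extent"])
```

```text
[ 0.51998581 -0.27031325  0.27403625] [ 0.99773273 -0.06722532  0.00218684  0.00231656]
mid [ 601.1 -241.8  118. ] len 49.2 ang 82.2
mid [ 529.9 -232.7  118. ] len 49.5 ang 82.9
mid [ 565.2 -237.     9. ] len 61.1 ang 81.7
slot_pad 0.79 [227.1, 145.5, 275.3, 151.0]
racked_a 0.97 [313.8, 76.2, 358.9, 120.3]
racked_a 0.81 [212.6, 116.8, 266.9, 119.4]
racked_a 0.68 [284.8, 1.2, 305.8, 45.0]
racked_a 0.67 [112.1, 122.0, 186.8, 156.3]
racked_a 0.61 [216.7, 173.7, 269.6, 194.2]
```

Request:
arm_command([
  [-5,45,0,-0.011,1],
  [-8,45,0,-0.011,1],
  [-8,45,0,-0.011,1],
  [-8,45,0,-0.011,1],
  [-8,45,0,-0.011,1],
  [-8,45,0,-0.011,1],
  [-8,45,0,-0.011,1],
  [-8,45,0,-0.011,1],
  [-8,45,0,-0.011,1],
  [-8,45,0,-0.011,1],
  [0,20,0,0,1],
  [0,0,0,0,1],
  [0,0,0,0,1],
])

```text
time_s: 3.2
tcp_pos: [0.4355, 0.1998, 0.2749]
tcp_rot: [0.99, -0.14, 0.005, 0.002]
wrist_force: [-0.2, 0.3, 1.1]
finger_gap: 0.0853
```

Run:
```python
from h import *
import cv2
viewer.get_image("wrist"); viewer.get_image("wrist")
o=telemetry.get_obs(); d=viewer.get_image("wrist"); c=cam(d,o); print(o["tcp_pos"],o["tcp_rot"])
p=proj(c,[.489,.211,.1]); print(p)
for l in ["notched_plate"]:
    for r in models.cut_out("wrist",l)[:5]: print(l,round(r["score"],2),r["extent"])
x,y=(np.clip(p-70,0,[420,280])).astype(int); print(x,y)
cv2.imwrite("pics/c3.png",cv2.resize(d["img"][y:y+140,x:x+140,::-1],None,fx=4,fy=4,interpolation=cv2.INTER_CUBIC))
```

```text
[0.43571623 0.19919995 0.27487358] [ 0.98996671 -0.14120131  0.00487692  0.00207762]
[256.26994832 148.857668  ]
notched_plate 0.69 [231.0, 152.8, 281.3, 171.8]
186 78
```

View pics/c3.png

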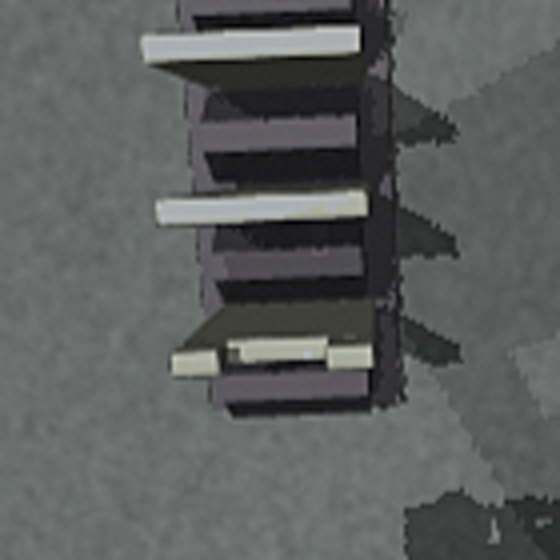

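Run:
```python
from h import *
o=telemetry.get_obs(); d=viewer.get_image("wrist"); c=cam(d,o); print(o["tcp_pos"],o["tcp_rot"])
q=lambda x,y:(186+x/4,78+y/4)
line(c,q(171,364),q(373,355),.118)
line(c,q(155,212),q(367,202),.118)
line(c,q(141,49),q(361,39),.118)
line(c,q(238,352),q(328,347),.100) # notch floor
line(c,q(212,402),q(368,397),.050)
```

```text
[0.43576466 0.19913938 0.27488232] [ 0.98993261 -0.14144099  0.00487992  0.002015  ]
mid [473.6 216.8 118. ] len 49.3 ang 76.2
mid [508.4 208.3 118. ] len 49.9 ang 76.3
mid [542.9 199.5 118. ] len 49.8 ang 76.1
mid [473.  215.6 100. ] len 23.2 ang 76.8
mid [452.  223.9  50. ] len 47.1 ang 75.5
```

Request:
arm_command([
  [20,9,0,0.021,1],
  [17.5,8.5,0,0.021,1],
  [0,0,-40,0,1],
  [0,0,-40,0,1],
  [0,0,-40,0,1],
  [0,0,-10,0,1],
  [0,0,0,0,1],
])

```text
time_s: 4.15
tcp_pos: [0.4783, 0.2116, 0.1448]
tcp_rot: [0.992, -0.125, 0.009, 0.001]
wrist_force: [-0.4, 0.0, -0.3]
finger_gap: 0.0853
```

Run:
```python
from h import *
import cv2
o=telemetry.get_obs(); d=viewer.get_image("wrist"); c=cam(d,o); print(o["tcp_pos"],o["tcp_rot"])
print([proj(c,[.4735+s*.025*np.cos(np.radians(76.2)),.2167+s*.025*np.sin(np.radians(76.2)),.118]) for s in (-1,1)])
cv2.imwrite("pics/w4.png",d["img"][:,:,::-1])
```

```text
[0.47829988 0.2116312  0.1448215 ] [ 9.92124729e-01 -1.24933084e-01  8.91986076e-03  8.25699321e-04]
[array([318.5935519, 262.6992716]), array([236.23050772, 263.48608999])]
```

View pics/w4.png

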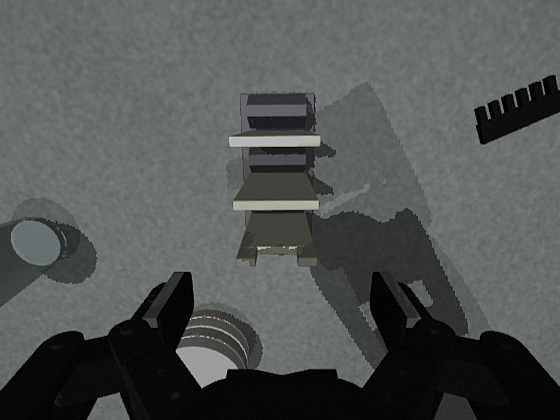

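Request:
arm_command([
  [-2.5,2.5,0,0,1],
  [-2,2.5,0,0,1],
  [0,0,0,0,1],
])

```text
time_s: 4.5
tcp_pos: [0.4771, 0.2176, 0.1515]
tcp_rot: [0.992, -0.125, 0.014, -0.001]
wrist_force: [0.2, 0.3, -0.5]
finger_gap: 0.0855
```

Request:
arm_command([
  [-3,-1,-4,0,1],
  [0,0,0,0,1],
])

```text
time_s: 4.7
tcp_pos: [0.475, 0.2172, 0.1496]
tcp_rot: [0.992, -0.125, 0.016, -0.002]
wrist_force: [-0.6, 0.1, -0.5]
finger_gap: 0.0855
```

Run:
```python
from h import *
viewer.get_image("wrist");viewer.get_image("wrist")
o=telemetry.get_obs();print(o["tcp_pos"],o["tcp_rot"],o["dq"].round(3))
```

```text
[0.4755979  0.21724271 0.15000916] [ 0.9920228  -0.12497827  0.01634608 -0.00199834] [-0.001  0.008 -0.001  0.     0.    -0.001]
```

Request:
arm_command([
  [-1,0,-30,0,1],
  [-0.5,0,-30,0,1],
  [0,0,-20,0,1],
])

```text
time_s: 5.1
tcp_pos: [0.4781, 0.2183, 0.0731]
tcp_rot: [0.992, -0.125, 0.022, -0.004]
wrist_force: [0.4, 0.2, -0.4]
finger_gap: 0.0852
```

Request:
arm_command([
  [-5,-1.5,-9,0,1],
  [-1,0,-2,0,1],
])

```text
time_s: 5.3
tcp_pos: [0.4697, 0.2161, 0.0589]
tcp_rot: [0.992, -0.125, 0.019, -0.003]
wrist_force: [-0.3, 0.5, 0.7]
finger_gap: 0.0852
```

Request:
arm_command([
  [3,0,2,0,1],
  [0,0,0,0,1],
])

```text
time_s: 5.5
tcp_pos: [0.4733, 0.2162, 0.0621]
tcp_rot: [0.992, -0.125, 0.02, -0.003]
wrist_force: [-0.6, 0.1, 0.5]
finger_gap: 0.0855
```

Run:
```python
from h import *
import cv2
viewer.get_image("wrist")
o=telemetry.get_obs();print(o["tcp_pos"],o["tcp_rot"],o["dq"].round(3))
d=viewer.get_image("wrist")
cv2.imwrite("pics/w5.png",d["img"][:,:,::-1])
```

```text
[0.47322979 0.21622411 0.0620848 ] [ 0.99196146 -0.12491363  0.0199513  -0.00331562] [ 0.003 -0.003  0.005  0.002 -0.002  0.001]
```

View pics/w5.png

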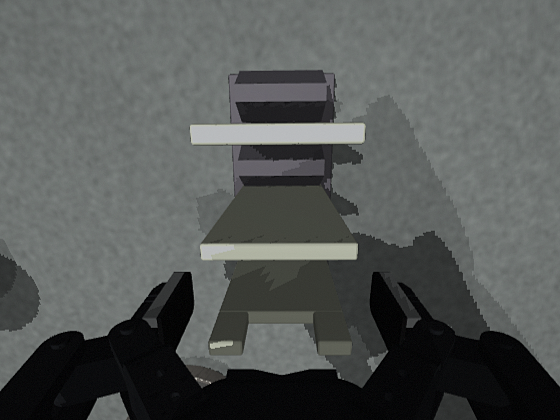

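Request:
arm_command([
  [0,0,0,0,0],
  [0,0,0,0,0],
  [0,0,0,0,0],
  [0,0,0,0,0],
  [0,0,0,0,0],
  [0,0,0,0,0],
], squeeze=40)

```text
time_s: 6.2
tcp_pos: [0.4744, 0.2165, 0.0641]
tcp_rot: [0.992, -0.125, 0.022, -0.004]
wrist_force: [-1.3, -0.0, -0.1]
finger_gap: 0.0491
```

Request:
arm_command([
  [0,0,10,0,0],
  [0,0,25,0,0],
  [0,0,35,0,0],
  [0,0,35,0,0],
  [0,0,35,0,0],
  [0,0,10,0,0],
])

```text
time_s: 6.8
tcp_pos: [0.4706, 0.2154, 0.2179]
tcp_rot: [0.992, -0.125, 0.018, -0.002]
wrist_force: [0.1, 0.9, -0.0]
finger_gap: 0.0492
```

Request:
arm_command([
  [8,-20,2,0.01,0],
  [8,-36,0,0.01,0],
  [8,-40,0,0.01,0],
  [8,-40,0,0.01,0],
  [8,-40,0,0.01,0],
  [8,-40,0,0.01,0],
  [8,-40,0,0.01,0],
  [8,-40,0,0.01,0],
  [8,-40,0,0.01,0],
  [8,-40,0,0.01,0],
  [6,-25,0,0.01,0],
  [2,-8,0,0,0],
  [0,0,0,0,0],
])

```text
time_s: 8.1
tcp_pos: [0.5528, -0.2072, 0.209]
tcp_rot: [0.998, -0.066, 0.012, -0.008]
wrist_force: [0.4, 0.1, -0.9]
finger_gap: 0.0494
```

Run:
```python
from h import *
import cv2
viewer.get_image("wrist");viewer.get_image("wrist")
o=telemetry.get_obs();print(o["tcp_pos"],o["tcp_rot"],o["dq"].round(3), o["finger_gap"],o["wrist_force"])
d=viewer.get_image("wrist");s=viewer.get_image("scene")
im=np.hstack([d["img"][:,:,::-1][:, 80:480],cv2.resize(s["img"][60:270,60:260,::-1],(400,420))])
cv2.imwrite("pics/w6.png",im)
```

```text
[ 0.55266415 -0.20562491  0.20920617] [ 0.99775205 -0.06553606  0.01156949 -0.00787493] [ 0.02  -0.015  0.005  0.003  0.001 -0.003] 0.04903332142979256 [ 0.27570245 -0.38499132 -0.81196001]
```

View pics/w6.png

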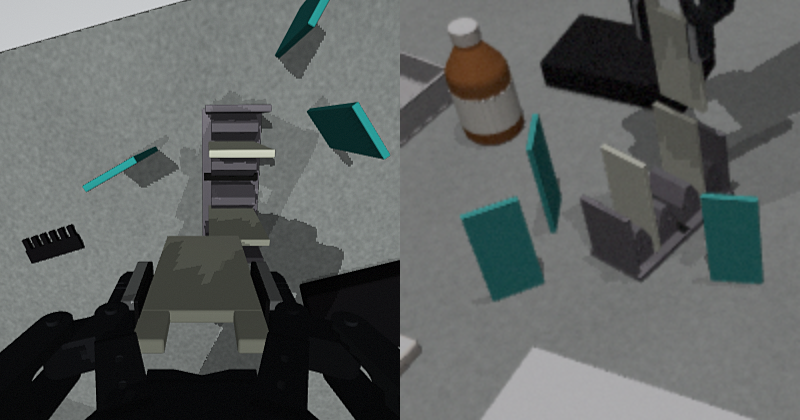

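Request:
arm_command([
  [7,-17,0,0,0],
  [7,-15,0,0,0],
  [0,0,0,0,0],
])

```text
time_s: 8.6
tcp_pos: [0.5685, -0.2363, 0.2108]
tcp_rot: [0.998, -0.063, 0.013, -0.007]
wrist_force: [0.0, -0.4, -1.4]
finger_gap: 0.0494
```

Request:
arm_command([
  [-1,-0.5,-15,0,0],
  [-1,0,-15,0,0],
  [-1,0,-10,0,0],
  [0,0,0,0,0],
])

```text
time_s: 9.0
tcp_pos: [0.5644, -0.2361, 0.1661]
tcp_rot: [0.998, -0.063, 0.012, -0.008]
wrist_force: [-0.9, 0.0, -1.7]
finger_gap: 0.0495
```

Run:
```python
from h import *
import cv2
viewer.get_image("wrist");viewer.get_image("wrist")
o=telemetry.get_obs();print(o["tcp_pos"],o["tcp_rot"],o["dq"].round(3), o["finger_gap"],o["wrist_force"])
d=viewer.get_image("wrist");t=viewer.get_image("top")
c=cam(d,o);ct=cam(t)
B=o["tcp_pos"]+np.array([-.002,.001,-.056]);w=np.array([np.cos(np.radians(82.5)),np.sin(np.radians(82.5)),0])*.025
print("pred bottom",[proj(c,B+s*w).round(1) for s in(-1,1)],"notchfloor",[proj(c,B+[0,0,.11]+s*w).round(1) for s in(-1,1)],"slot floor",[proj(c,np.array([.5652,-.237,.009])+s*w*1.2).round(1) for s in(-1,1)])
print("top view plate top",[proj(ct,B+[0,0,.11]+s*w).round(1) for s in(-1,1)])
im=np.hstack([cv2.resize(d["img"][80:380,140:420,::-1],(400,429)),cv2.resize(t["img"][170:277,340:440,::-1],(400,429),interpolation=cv2.INTER_CUBIC)])
cv2.imwrite("pics/w7.png",im)
```

```text
[ 0.56538698 -0.23663285  0.16799505] [ 0.99792257 -0.06266456  0.01299072 -0.00741267] [ 0.002 -0.015 -0.029  0.    -0.     0.   ] 0.04931509312749078 [ 0.20972213  0.84080222 -2.22396778]
pred bottom [array([319.5, 240.5]), array([247.5, 239.8])] notchfloor [array([351.4, 356. ]), array([209.3, 353.7])] slot floor [array([315.2, 201.3]), array([256. , 200.8])]
top view plate top [array([435. , 219.6]), array([400. , 215.9])]
```

View pics/w7.png

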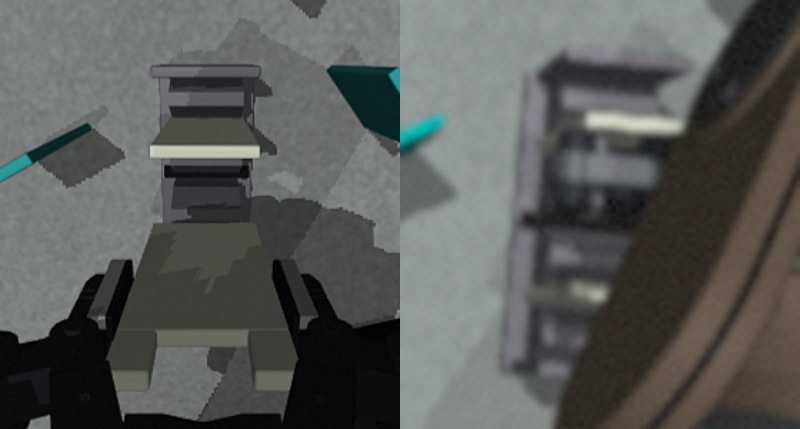

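Request:
arm_command([
  [1,-1,-15,0,0],
  [0.5,-0.5,-15,0,0],
  [0,0,-10,0,0],
  [0,0,0,0,0],
])

```text
time_s: 9.6
tcp_pos: [0.5686, -0.2391, 0.1278]
tcp_rot: [0.998, -0.062, 0.016, -0.006]
wrist_force: [0.1, 0.0, -1.4]
finger_gap: 0.0493
```

Request:
arm_command([
  [-1.5,1,-10,0,0],
  [0,0,-8,0,0],
  [0,0,0,0,0],
])

```text
time_s: 9.9
tcp_pos: [0.5667, -0.2379, 0.1076]
tcp_rot: [0.998, -0.063, 0.015, -0.006]
wrist_force: [0.6, -0.1, -1.5]
finger_gap: 0.0493
```

Right on target; continue into the mouth.

Request:
arm_command([
  [0,0,-7,0,0],
  [0,0,-7,0,0],
  [0,0,0,0,0],
])

```text
time_s: 10.2
tcp_pos: [0.5669, -0.238, 0.0928]
tcp_rot: [0.998, -0.063, 0.016, -0.006]
wrist_force: [-0.3, 0.2, -0.7]
finger_gap: 0.0494
```

Request:
arm_command([
  [0,0,-6,0,0],
  [0,0,-6,0,0],
  [0,0,-4,0,0],
  [0,0,0,0,0],
])

```text
time_s: 10.6
tcp_pos: [0.5673, -0.2382, 0.0758]
tcp_rot: [0.998, -0.063, 0.016, -0.006]
wrist_force: [0.8, -0.5, -0.9]
finger_gap: 0.0493
```

Request:
arm_command([
  [0,0,-4,0,0],
  [0,0,-4,0,0],
  [0,0,0,0,0],
])

```text
time_s: 10.9
tcp_pos: [0.5674, -0.2383, 0.0673]
tcp_rot: [0.998, -0.063, 0.016, -0.006]
wrist_force: [-0.1, -0.0, -1.1]
finger_gap: 0.0495
```

Request:
arm_command([
  [0,0,-2,0,0],
  [0,0,-1.5,0,0],
  [0,0,0,0,0],
])

```text
time_s: 11.2
tcp_pos: [0.5679, -0.2385, 0.0642]
tcp_rot: [0.998, -0.063, 0.017, -0.005]
wrist_force: [-0.5, -0.6, -1.5]
finger_gap: 0.0496
```

Request:
arm_command([
  [-0.5,0,-1.5,0,0],
  [0,0,-1,0,0],
  [0,0,0,0,0],
])

```text
time_s: 11.5
tcp_pos: [0.5685, -0.2388, 0.0642]
tcp_rot: [0.998, -0.062, 0.018, -0.005]
wrist_force: [0.3, -0.3, -2.0]
finger_gap: 0.0495
```

Request:
arm_command([
  [-0.5,0.3,-3,0,0],
])

```text
time_s: 11.6
tcp_pos: [0.5693, -0.239, 0.0639]
tcp_rot: [0.998, -0.063, 0.019, -0.005]
wrist_force: [-5.2, 4.2, 20.0]
finger_gap: 0.0491
```

Request:
arm_command([
  [-1.5,0.5,1,0,0],
  [0,0,0,0,0],
])

```text
time_s: 11.8
tcp_pos: [0.5683, -0.2389, 0.0654]
tcp_rot: [0.998, -0.063, 0.02, -0.004]
wrist_force: [-0.4, 0.2, -1.3]
finger_gap: 0.0494
```

Request:
arm_command([
  [0,0,-0.5,0,0.6],
  [0,0,0,0,0.65],
  [0,0,0,0,0.7],
  [0,0,0,0,0.75],
  [0,0,0,0,0.75],
])

```text
time_s: 12.3
tcp_pos: [0.5678, -0.2388, 0.0633]
tcp_rot: [0.998, -0.063, 0.019, -0.004]
wrist_force: [0.2, -0.2, 0.6]
finger_gap: 0.0641
```

Run:
```python
from h import *
import cv2
o=telemetry.get_obs();print(o["tcp_pos"],o["tcp_rot"],o["finger_gap"],o["wrist_force"])
d=viewer.get_image("wrist");s=viewer.get_image("scene")
im=np.hstack([d["img"][:,80:480,::-1],cv2.resize(s["img"][90:216,130:250,::-1],(400,420),interpolation=cv2.INTER_CUBIC)])
cv2.imwrite("pics/w8.png",im)
```

```text
[ 0.56777685 -0.23883314  0.06327855] [ 0.99783627 -0.0626564   0.01941514 -0.00447287] 0.06410325207548649 [ 0.18133523 -0.20874928  0.62045063]
```

View pics/w8.png

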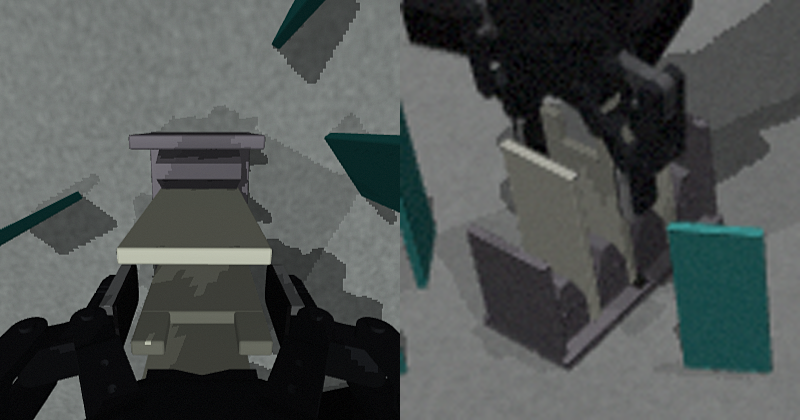

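Request:
arm_command([
  [0,0,10,0,0.75],
  [0,0,25,0,0.75],
  [0,0,30,0,0.75],
  [0,0,40,0,0.75],
  [0,0,40,0,0.75],
  [-20,10,30,0,0.75],
  [-40,20,0,0,0.75],
  [-30,20,0,0,0.75],
  [0,0,0,0,0.75],
  [0,0,0,0,0.75],
])

```text
time_s: 13.4
tcp_pos: [0.4742, -0.187, 0.2532]
tcp_rot: [0.998, -0.063, 0.023, -0.002]
wrist_force: [0.7, 0.6, 0.3]
finger_gap: 0.064
```

Run:
```python
from h import *
import cv2
viewer.get_image("wrist")
o=telemetry.get_obs();print(o["time_s"],o["tcp_pos"],o["tcp_rot"],o["wrist_force"])
d=viewer.get_image("wrist");c=cam(d,o);s=viewer.get_image("scene")
w=np.array([np.cos(np.radians(82.5)),np.sin(np.radians(82.5)),0])*.025
for n,z in (("top",.118),("top if 10mm high",.128)): print(n,[proj(c,np.array([.5652,-.237,z])+k*w).round(1) for k in(-1,1)])
p=proj(c,[.565,-.237,.1]).astype(int);x,y=max(p[0]-75,0),max(p[1]-79,0);print(x,y)
im=np.hstack([cv2.resize(d["img"][y:y+158,x:x+150,::-1],(400,420),interpolation=cv2.INTER_CUBIC),cv2.resize(s["img"][90:216,130:250,::-1],(400,420),interpolation=cv2.INTER_CUBIC)])
cv2.imwrite("pics/w9.png",im)
```

```text
13.45 [ 0.47445824 -0.18708397  0.25314754] [ 0.99776715 -0.0626001   0.02317851 -0.00216576] [0.49004793 0.45011406 0.15103606]
top [array([357.6, 101.6]), array([299.2, 101.3])]
top if 10mm high [array([360.4, 100.5]), array([299.8, 100.3])]
250 24
```

View pics/w9.png

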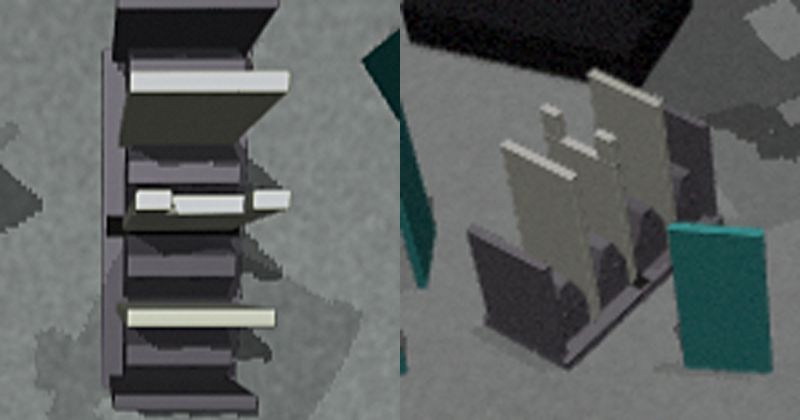

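```bash
python3 -c "
from cell import sign_off
print(sign_off())"
```

```text
the job is handed in; nothing more can be done
None
```

The notched plate is in the rack's middle slot, notch up, and the job is handed in at 13.5 s of the 51 s allowed.

I gripped the plate by its side edges and lowered it into the slot in small steps. It met the slot floor with a 20 N press and was released about a millimetre or less above that point.

**Last checks:**
- **Seating:** in the final wrist picture the plate's top edge is 58.5 px long, against 58.4 px expected if fully home and 60.6 px if it stood 10 mm high.
- **Lean:** its top edge sits about 2 px off the expected line, which I read as roughly a 2° lean, well within the 10° allowed.
- **Neighbours:** both racked plates still stand in their slots. I did not touch the turquoise look-alikes; the one in the final picture still stands. The gripper is clear of everything.

No check failed. The tool tilt drifted by up to about 3° during the moves; the arm interface gives no way to correct it, and it had no visible effect on the result.

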